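# Glue a glaze test tile and hold it on the sample board while a colleague screws its clips

## Robot

A 6-joint arm with a two-finger parallel gripper is mounted at the origin on the work surface; the furniture and walls round the work are solid. World frame = base frame: x ahead of the robot, y to its left, z up, the work surface at z = 0. Lengths are in m, angles in rad, forces in N, time in s.
With the tool pointing down it reaches from about 0.25 to 0.775 m from the base axis. Payload 4 kg.
Tool frame: the origin (TCP) lies on the centre line of the jaws, within the pads' length; the fingertips stand 17 mm ahead of it and the grasp point (between the pads) lies 2 mm behind it; z points along the fingers, y is the line along which they close (so a half turn about z gives the same grasp; the last joint's range is limited). The gripper opens to 94 mm and grips with 3 to 60 N. Pads are 16 mm wide; open, the fingers measure 119 mm over their backs; the gripper's body (75 mm by 177 mm) begins 78 mm behind the grasp point.
Start: joints at [1.231, 0.087, 1.371, -0, 1.684, -0.103], TCP at [0.129, 0.535, 0.223] pointing down, gripper open.
Joint ranges: [-3.1, 3.1], [-0.76, 2.03], [0.27, 2.55], [-1.08, 4.22], [0.17, 2.65], [-2.57, 2.57]. Speed limits (rad/s): [2.79, 2.79, 3.14, 3.14, 3.14, 3.14].

## Interface

Orientations are given as [roll, pitch, yaw] about the fixed x, y, z axes, in that order (R = Rz(yaw) Ry(pitch) Rx(roll)).
In Python, from bench import robot gives the robot as it stands.
- The arm moves only by the tool servo_tool, never from a script. Its argument "plan" is a list of rows, each a list of 7 numbers: the shift along the tool's x, y, z normalised to -1 to 1, where 1 is 0.1 m, then the turn, a rotation vector about the tool's x, y, z normalised to -1 to 1, where 1 is pi/2 rad, then the finger opening in mm, from 0 to 94. In form: [[x, y, z, ax, ay, az, gripper], ...]. A call has 1 to 12 rows; each row is the pose to reach, as a shift and turn from the pose commanded when the call began, along the tool's axes at that moment; what a row does not reach only later rows make up. A row lasts 1/12 s, in which the tool goes at most 41.7 mm and 7.16 degrees, less where a joint would pass 70% of its speed; a pose out of reach is approached as far as the arm can. A call with a number of a shift or a turn outside -1 to 1 is refused whole. A call with a gripper value outside its range is refused whole. The fingers move at their own pace and stop on an object; the grip force is fixed at half the most. Time passes only in rows, so rows that repeat a pose let the fingers close. It gives the time, the measured TCP pose, the force, the opening and the grip force at its end, in the units of the state.
- robot.get_obs(): the state, without advancing time (a new reading comes with each control period).
- robot.snapshot(name): name is "scene" or "top" or "wrist"; returns the picture (384x512x3 uint8, red, green, blue); there is no depth.
- robot.camera_params(name): a dict with "camera_matrix" (3x3 intrinsics, pixels), "distortion" ([k1, k2, p1, p2, k3] as OpenCV has them; the pictures are not rectified), "rvec" (rotation vector, rad) and "tvec" (3), from world to camera coordinates, as OpenCV has them; the wrist camera has in their place "tool_from_camera" (4x4, takes a point from camera to tool coordinates, whose origin is the TCP and whose axes are the flange's). Camera axes: x right, y down, z forward; pixel columns grow to the right and rows downward; lengths in m; the calibration is good to about 2 mm. A picture is of the moment at which its call begins: read the wrist's pose just before it. camera_params takes no time and is no camera call.
- robot.close_job(): hands the job in; it is judged then, once.
Trained networks look in the newest picture that a camera, given by its name, has taken for a name from the list of things; names that differ only in an ending like _2 or _b are one class to them, and where a whole thing is asked for, a point or a joint stands for the part that bears it (a point fixed in the world has none). Each returns a list of dicts, best first, with "conf" (0 to 1); they miss things now and then, are a little off and sometimes report something else, mostly with a low value. They report only what shows in the picture. A call takes as long as a camera call. They do not tell look-alikes from the thing itself.
- robot.find_in(thing, camera): "extent" ([centre column, centre row, width, height] in pixels, round what is visible of it).
The state is a dict: "time": time; "joint_positions": joint angles; "qvel": joint speeds; "joint_torque": joint torques, N m; "tool_pos": TCP position; "ee_rot": TCP orientation; "wrist_force": force on the tool from outside, world axes, zero at the start; "wrist_torque": the same for the moment, N m; "width": finger opening in m; "finger_force": force on a finger pad.
Only numpy, scipy, OpenCV 4.12 (cv2) and the standard library are available. Lean on these libraries where they do the work, as an engineer would, in place of code of your own. Each camera call takes 0.05 s, during which the arm holds its last target. There are 200 camera calls.

## Task

Mount the brown glaze test tile on the sample board with me: while the tile stands in the wooden nest in front of the glue gun, squeeze the gun's orange trigger fully to put a shot of glue on its back, and let the trigger go. Then stand the tile, the same way up, in the empty aluminium shoe of the board, with its back to the board, and keep pressing it flat against the board with a steady push of about 10 N (a kilo, never a hard shove) while I screw its side clips on: your program finishes while you are still holding it there. Keep off the hot brass nozzle and leave the screwdriver, jars and rolls where they are.

Things in the scene. Friction and masses are not known exactly. Their poses are not given: they have to be found in the camera images.
- tile: the tile to mount: rigid glaze test tile, 72 x 48 x 8 mm, about 35 g, brown glaze on its front but for a bare clay foot. Starts standing on a 48 mm edge in the nest, its unglazed back towards the nozzle. Origin: centre of the back face. x axis along the 72 mm (up when it stands), y along the 48 mm, z out of the glazed front (level when it stands). Pinch it across the 48 mm near the top
- board: sample board, fixed, rigid: plywood rail 236 mm wide, 18 thick, 60 high, with three upright slats 34 mm wide, 106 high, flush in front; 12 mm foot plate reaching 60 mm out. Fingers beside a 48 mm tile pass a slat only above the rail. Origin: on the bench, in the front face, mid-width; x level, into the board (press along +x), y left, z up. Places at y = -83, 0, +83 mm: two finished, one (varies) empty
- open_place: the empty place: aluminium shoe, a channel for the tile's lower edge. Origin: in the board's front face, mid-width of the shoe, on its floor (32 mm above the bench); axes as the board's. Inside: 16 mm from board to front lip (x -16 to 0 mm), 56 mm between the ends (y +-28 mm); lip rises 8 mm, ends 6 mm above the floor. Smooth inside. Neighbouring tiles and clips leave 45 mm free either side of its middle
- place_seat (a point): where the centre of the tile's back face belongs when mounted: on the board's front face, 36 mm above the shoe's floor; axes as the board's
- glue_station: gluing station, fixed: grey plate 212 x 125 x 12 mm, blue glue gun clamped on its side, nozzle to -x (towards the robot), slotted wooden nest before it. Origin: on the bench under the barrel; x along the barrel away from the nozzle, z up. Barrel and clamps 50 mm wide, up to 67 mm high; pistol grip points to +y, x 16 to 46 mm, y 25 to 93 mm, 28 to 56 mm above the bench
- trigger_grip (a point): point to put between the fingers to squeeze the trigger, 42 mm above the bench (plate top 30 mm below it); axes as the station's. Fingers come from above and close along its x: one behind the grip (face at x = +25 mm), one before the trigger (outer face at x = -32 mm at rest, about -23 mm when squeezed): 57 mm over both at rest, about 48 mm fully squeezed
- trigger (a joint): the gun's orange sprung trigger, hinged near the barrel: 0 rad released, 0.30 fully squeezed; about 3 N at the pads to start it, 12 N to squeeze it fully; it springs back by itself. A black jacket heap, up to 200 mm high, lies 100 mm beyond the gun on the right, a closed blue bag sealer, 94 mm high, on its left: come down straight over the grip
- tile_home (a point): where the centre of the tile's back face is while the tile stands in the nest (51 mm above the bench; the tile's top edge is 87 mm above the bench); axes as the station's. The slot is 52 x 13 mm, 9 mm deep; the tile lifts out straight up
- nozzle: the gun's brass nozzle, hot: do not touch. Origin at its tip, 8 mm behind the back of the tile in the nest, 42 mm above the bench; it runs 34 mm to the station's +x
- screwdriver: green screwdriver, 172 mm, lying on the bench; bystander
- jar_cobalt: blue glaze jar with black lid, 61 mm across, 75 mm high; bystander
- tape_mask: roll of cream masking tape, 92 mm across, 24 mm high, lying flat; bystander
- label_roll: small white roll, 60 mm across, 26 mm high; bystander
- tile_top (a point): middle of the tile's top edge on its glazed front: 36 mm above and 8 mm in front of its origin
Things that resemble listed ones, but are neither listed nor needed, are in the scene too. There is more than one size of the tile; the job needs the smaller.

How it is judged:
On the way, in this order (a step that is already met when the one before it is completed fails the run):
1. the trigger is squeezed fully while the tile stands in the nest (value of joint trigger above 0.24 rad and distance between tile and tile_home below 0.008 m), for 0.2 s.
2. the trigger is let go, the tile still in the nest (value of joint trigger below 0.04 rad and distance between tile and tile_home below 0.008 m), for 0.2 s.
3. the tile is lifted out of the nest (z of tile in the frame of tile_home above 0.03 m), for 0.05 s.
At the end, for the whole second after the job is handed in: The tile stands upright (within 0.08 rad), bare foot down, in the empty shoe, its back flat on the board (within 0.06 rad and 3 mm), within 6 mm sideways and 4 mm in height of its seat, at rest, and the fingers still press it on the board with 4 to 18 N; the trigger is released (contact force between tile and board between 4 and 18 N and contact force between the fingers and tile above 1 N and x of tile in the frame of place_seat between -0.003 and 0.003 m and y of tile in the frame of place_seat between -0.006 and 0.006 m and z of tile in the frame of place_seat between -0.004 and 0.004 m and angle between tile's own x axis and vertical below 0.08 rad and angle between the z axis of tile and the x axis of board, either way round below 0.06 rad and linear speed of tile below 0.02 m/s and value of joint trigger below 0.04 rad and z of tile_top in the frame of place_seat above 0.03 m and x of tile_top in the frame of place_seat below -0.004 m); the arm keeps its last pose, push and grip.
It fails at once if the tile is shoved hard against the board (over 40 N) (contact force between tile and board above 40 N).
It fails at once if the hot nozzle is touched (contact force between nozzle and anything else above 1 N).
It fails at once if a bystander is pushed out of its place (over 20 mm) (distance of any of screwdriver, jar_cobalt, tape_mask, label_roll from where it was at the start of the episode above 0.02 m).
It also fails if it takes over 54 s, if anything falls off the work surface, if the arm or the gripper's body presses on something with over 40 N, if the wrist force passes 120 N, or if a joint passes its speed limit or range.

## Working session

There is one attempt and no reset: what is moved stays moved. The work goes in short steps, Python scripts to look and compute and a tool call to move; the robot and the scene stay as the last step left them, time stands still between calls to the robot, and variables do not carry over. Pictures are saved under pics/ and viewed, at most 10 in all, crops included, and the job is handed in when it is done.

Besides the shell and the picture viewer there is one more tool, called as a command line: name --pt "numbers of a row" for each row, then --argument value for the rest. servo_tool: Moves the arm, as the interface text tells. Scaled input: -1 to 1 covers 0.1 m each way for a shift and pi/2 rad each way for a turn. Its arguments: {"type":"object","properties":{"plan":{"type":"array","items":{"type":"array","items":{"type":"number"}}}},"required":["plan"]}

```bash
ls; mkdir -p pics; cat > h.py <<'E'
import numpy as np, cv2
from scipy.spatial.transform import Rotation as R
from bench import robot
def save(n,img): cv2.imwrite('pics/'+n+'.png',cv2.cvtColor(img,cv2.COLOR_RGB2BGR))
def ray(cam,uv,pose=None):
    p=robot.camera_params(cam); K=np.array(p['camera_matrix']);d=np.array(p['distortion'])
    n=cv2.undistortPoints(np.array([[uv]],float),K,d)[0,0]; v=np.array([n[0],n[1],1.])
    if 'rvec' in p:
        Rm=cv2.Rodrigues(np.array(p['rvec'],float))[0]; t=np.array(p['tvec'],float).reshape(3)
        return -Rm.T@t, Rm.T@v
    T=np.array(p['tool_from_camera']); pos,rot=pose
    return rot@T[:3,3]+pos, rot@(T[:3,:3]@v)
def atz(cam,uv,z,pose=None):
    o,v=ray(cam,uv,pose); return o+v*(z-o[2])/v[2]
def proj(cam,P,pose=None):
    p=robot.camera_params(cam); K=np.array(p['camera_matrix']);d=np.array(p['distortion']); P=np.atleast_2d(np.array(P,float))
    if 'rvec' in p: return cv2.projectPoints(P,np.array(p['rvec'],float),np.array(p['tvec'],float),K,d)[0][:,0]
    T=np.array(p['tool_from_camera']); pos,rot=pose
    Q=(P-pos)@rot; Q=(Q-T[:3,3])@T[:3,:3]
    return cv2.projectPoints(Q,np.zeros(3),np.zeros(3),K,d)[0][:,0]
def pose():
    o=robot.get_obs(); e=np.array(o['ee_rot'])
    return np.array(o['tool_pos']), (R.from_euler('xyz',e).as_matrix() if e.shape==(3,) else e)
E
python3 - <<'E'
from h import *
o=robot.get_obs(); print(o)
for c in ['scene','top']:
    save(c,robot.snapshot(c))
    for t in ['tile','board','open_place','glue_station','trigger','nozzle','screwdriver']:
        print(c,t,[(round(r['conf'],2),np.round(r['extent']).astype(int).tolist()) for r in robot.find_in(t,c)[:3]])
E
```

```text
pics
{'time': 0.0, 'joint_positions': array([ 1.23095433e+00,  8.79612880e-02,  1.37223417e+00, -1.82626832e-05,
        1.68360961e+00, -1.03093778e-01]), 'qvel': array([ 0.00010661,  0.00160969,  0.00070811,  0.0005115 , -0.00072762,
        0.00037965]), 'joint_torque': array([ 1.77205613e-03, -3.40182567e+01, -3.02431512e+01,  7.19076977e-02,
        3.30590154e-02, -1.87174569e-04]), 'tool_pos': array([0.1288343 , 0.53417191, 0.2213109 ]), 'ee_rot': array([-3.13939012e+00, -2.09626914e-04,  2.90484217e+00]), 'wrist_force': array([-1.44418788,  0.43321463,  0.50828728]), 'wrist_torque': array([-0.07055718,  0.00653768,  0.02651865]), 'finger_force': 0.0, 'width': 0.09383502199658159}
scene tile [(0.8, [301, 290, 12, 33]), (0.66, [250, 311, 26, 48])]
scene board [(0.66, [268, 175, 71, 79])]
scene open_place [(0.49, [283, 194, 19, 16])]
scene glue_station [(0.96, [322, 276, 114, 87])]
scene trigger []
scene nozzle []
scene screwdriver [(0.8, [223, 191, 29, 40])]
top tile [(0.6, [374, 273, 20, 28]), (0.54, [377, 225, 25, 9])]
top board [(0.81, [242, 165, 84, 34])]
top open_place [(0.57, [275, 162, 28, 8])]
top glue_station [(0.89, [366, 198, 60, 82])]
top trigger [(0.44, [379, 212, 7, 7])]
top nozzle [(0.56, [378, 212, 7, 8])]
top screwdriver []
```

```bash
python3 - <<'E'
import cv2
a=cv2.imread('pics/scene.png'); b=cv2.imread('pics/top.png')
cv2.imwrite('pics/scene_c.png',cv2.resize(a[110:350,160:460],(750,600),interpolation=3))
cv2.imwrite('pics/top_c.png',cv2.resize(b[120:320,170:430],(780,600),interpolation=3))
E
```

```text
(no output)
```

View pics/scene_c.png

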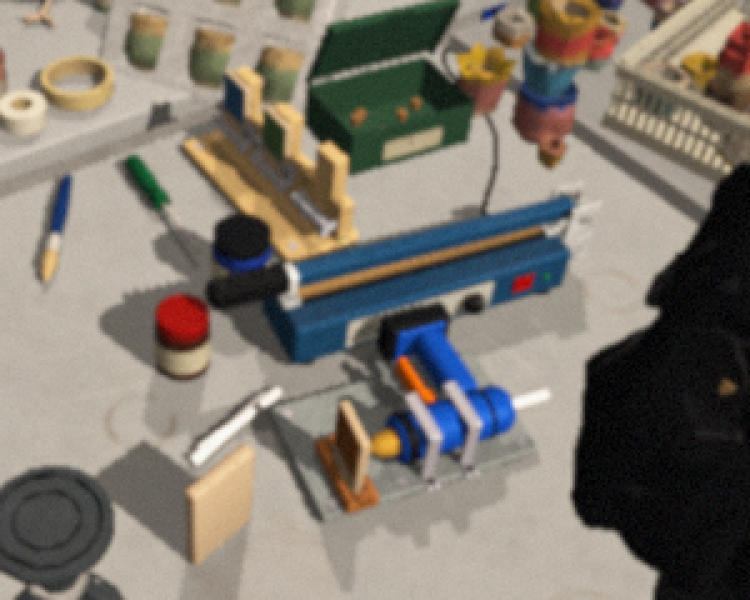

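View pics/top_c.png

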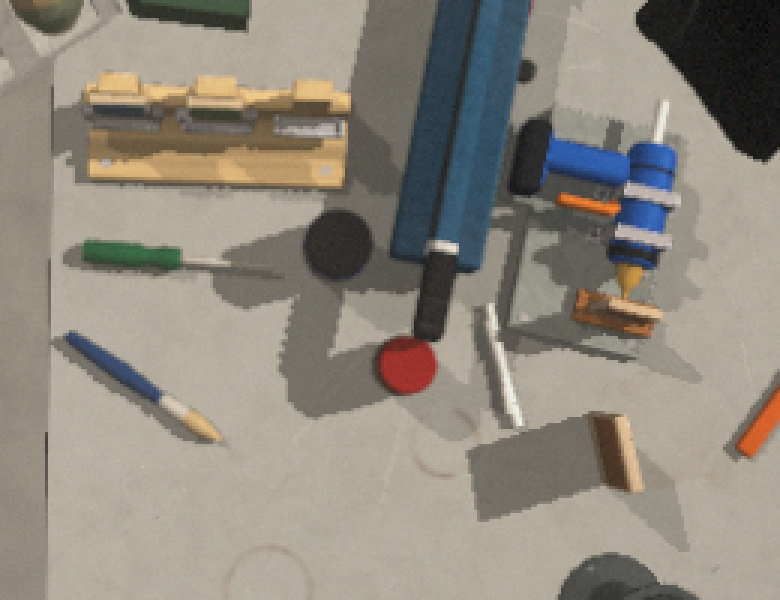

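The scene crop shows the nested tile at (352,445) and a larger standing look-alike at (220,505). The top crop shows the nested tile at (630,310), the look-alike at (618,452), the gun's orange trigger at (588,204), the nozzle at (628,280), and the empty shoe at (310,127), on the right of the board. The white rod at (500,365) and the red jar are look-alikes or clutter. I choose the nested tile.

```bash
python3 - <<'E'
from h import *
c=lambda x,y:(x/3+170-1/3,y/3+120-1/3)
pts=dict(foot_fl=(88,182,.012),foot_fr=(346,187,.012),slatL=(119,78,.106),slatR=(313,86,.106),shoeL=(275,128,.038),shoeR=(342,128,.038),shoe_lip=(310,135,.040),
 noztip=(627,298,.042),barrel_end=(655,150,.062),barrel_front=(633,268,.055),stick=(663,103,.042),
 nestL=(573,300,.024),nestR=(655,330,.024),tileTL=(610,301,.087),tileTR=(661,315,.087),trig=(588,204,.056),gripend=(545,160,.056),plate_fl=(508,325,.012),plate_fr=(633,357,.012),big=(618,420,.1),jar=(338,244,.075),sealerhandle=(437,290,.06),sealer_rt=(490,265,.094))
for k,(x,y,z) in pts.items(): print(k,np.round(atz('top',c(x,y),z),3))
print(robot.camera_params('wrist'), ray('top',(256,192))[0], ray('scene',(256,192))[0])
E
```

```text
foot_fl [0.497 0.173 0.012]
foot_fr [ 0.492 -0.062  0.012]
slatL [0.572 0.136 0.106]
slatR [ 0.565 -0.029  0.106]
shoeL [0.542 0.003 0.038]
shoeR [ 0.542 -0.057  0.038]
shoe_lip [ 0.535 -0.028  0.04 ]
noztip [ 0.388 -0.309  0.042]
barrel_end [ 0.518 -0.333  0.062]
barrel_front [ 0.414 -0.311  0.055]
stick [ 0.564 -0.348  0.042]
nestL [ 0.388 -0.265  0.024]
nestR [ 0.36  -0.338  0.024]
tileTL [ 0.383 -0.282  0.087]
tileTR [ 0.371 -0.325  0.087]
trig [ 0.471 -0.273  0.056]
gripend [ 0.51  -0.236  0.056]
plate_fl [ 0.366 -0.208  0.012]
plate_fr [ 0.337 -0.321  0.012]
big [ 0.283 -0.282  0.1  ]
jar [ 0.434 -0.051  0.075]
sealerhandle [ 0.395 -0.137  0.06 ]
sealer_rt [ 0.414 -0.178  0.094]
{'camera_matrix': array([[304.42401273,   0.        , 252.85124622],
       [  0.        , 304.42401273, 184.36938519],
       [  0.        ,   0.        ,   1.        ]]), 'distortion': array([-0.0773268,  0.       ,  0.       ,  0.       ,  0.       ]), 'tool_from_camera': array([[ 5.04548460e-04, -9.71258937e-01, -2.38024838e-01,
         6.78791902e-02],
       [ 9.99998793e-01,  1.40211968e-04,  1.54759364e-03,
        -4.43886434e-04],
       [-1.46974022e-03, -2.38025331e-01,  9.71257835e-01,
        -1.61507297e-01],
       [ 0.00000000e+00,  0.00000000e+00,  0.00000000e+00,
         1.00000000e+00]])} [0.31994173 0.018176   1.21922327] [-0.01121024 -0.68618305  0.77134172]
```

servo_tool --pt "-0.77 -0.98 -0.2 0 0 0 94" --pt "-0.77 -0.98 -0.2 0 0 0 94" --pt "-0.77 -0.98 -0.2 0 0 0 94" --pt "-0.77 -0.98 -0.2 0 0 0 94"

```text
time: 1.13
tool_pos: [0.1831, 0.4176, 0.2446]
ee_rot: [3.14, 0.003, 2.9]
wrist_force: [0.8, 1.2, 0.2]
width: 0.0941
finger_force: 0.0
```

servo_tool --pt "-0.77 -0.98 -0.2 0 0 0 94" --pt "-0.77 -0.98 -0.2 0 0 0 94" --pt "-0.77 -0.98 -0.2 0 0 0 94" --pt "-0.77 -0.98 -0.2 0 0 0 94"

```text
time: 1.47
tool_pos: [0.2355, 0.3043, 0.2645]
ee_rot: [3.14, 0.004, 2.897]
wrist_force: [0.5, 0.7, 0.1]
width: 0.0941
finger_force: 0.0
```

servo_tool --pt "-0.77 -0.98 -0.2 0 0 0 94" --pt "-0.77 -0.98 -0.2 0 0 0 94" --pt "-0.77 -0.98 -0.2 0 0 0 94" --pt "-0.77 -0.98 -0.2 0 0 0 94"

```text
time: 1.8
tool_pos: [0.2877, 0.1902, 0.284]
ee_rot: [-3.141, 0.005, 2.893]
wrist_force: [0.8, 1.4, 0.1]
width: 0.0939
finger_force: 0.0
```

servo_tool --pt "-0.77 -0.98 0 0 0 0 94" --pt "-0.77 -0.98 0 0 0 0 94" --pt "-0.77 -0.98 0 0 0 0 94" --pt "-0.77 -0.98 0 0 0 0 94"

```text
time: 2.13
tool_pos: [0.3389, 0.0764, 0.2819]
ee_rot: [-3.139, 0.001, 2.893]
wrist_force: [-0.2, 1.1, -0.0]
width: 0.094
finger_force: 0.0
```

servo_tool --pt "-0.77 -0.98 0 0 0 0 94" --pt "-0.77 -0.98 0 0 0 0 94" --pt "-0.77 -0.98 0 0 0 0 94" --pt "-0.77 -0.98 0 0 0 0 94"

```text
time: 2.47
tool_pos: [0.3905, -0.0359, 0.2812]
ee_rot: [-3.14, -0.001, 2.898]
wrist_force: [1.0, 0.9, -0.0]
width: 0.094
finger_force: 0.0
```

servo_tool --pt "-0.77 -0.98 0 0 0 0 94" --pt "-0.77 -0.98 0 0 0 0 94" --pt "-0.77 -0.98 0 0 0 0 94" --pt "-0.77 -0.98 0 0 0 0 94"

```text
time: 2.8
tool_pos: [0.4426, -0.1484, 0.2801]
ee_rot: [-3.141, -0.002, 2.9]
wrist_force: [-0.1, 0.3, -0.1]
width: 0.0941
finger_force: 0.0
```

servo_tool --pt "-0.77 -0.98 0 0 0 0.3 94" --pt "-0.77 -0.98 0 0 0 0.3 94" --pt "-0.77 -0.98 0 0 0 0.3 94" --pt "-0.77 -0.98 0 0 0 0.3 94" --pt "-0.77 -0.98 0 0 0 0.3 94"

```text
time: 3.22
tool_pos: [0.4935, -0.2577, 0.2801]
ee_rot: [3.141, -0.005, 2.432]
wrist_force: [0.1, 0.6, -0.3]
width: 0.094
finger_force: 0.0
```

servo_tool --pt "0 0 0 0 0 0.69 94" --pt "0 0 0 0 0 0.69 94" --pt "0 0 0 0 0 0.69 94" --pt "0 0 0 0 0 0.69 94" --pt "0 0 0 0 0 0.69 94" --pt "0 0 0 0 0 0.69 94" --pt "0 0 0 0 0 0.69 94" --pt "0 0 0 0 0 0.69 94" --pt "0 0 0 0 0 0.69 94" --pt "0 0 0 0 0 0.69 94"

```text
time: 4.05
tool_pos: [0.4927, -0.2556, 0.2834]
ee_rot: [3.14, -0.001, 1.354]
wrist_force: [-0.3, -0.3, -0.5]
width: 0.0941
finger_force: 0.0
```

```bash
python3 - <<'E'
from h import *
p=pose(); print(p[0])
im=robot.snapshot('wrist')
# overlay a station hypothesis
def st(o,yaw,P): return np.array([o[0],o[1],0])+np.array(P)@R.from_euler('z',yaw).as_matrix().T
np.save('pose1.npy',np.c_[p[0],p[1]])
save('w1raw',im); save('w1',cv2.resize(im,(800,600),interpolation=3))
E
```

```text
[ 0.49268917 -0.25563311  0.28337158]
```

View pics/w1.png

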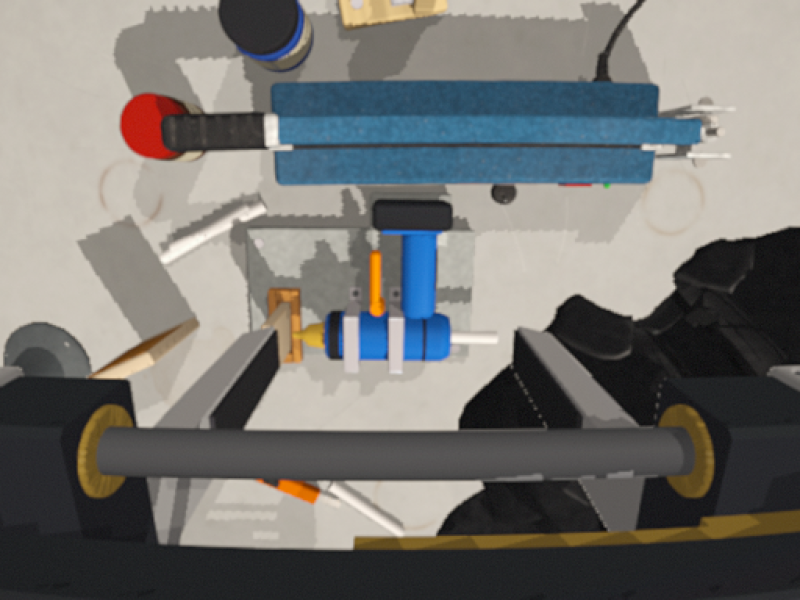

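The wrist view shows the orange trigger at (376,280), the blue grip between columns 403 and 438, the black grip end at (412,215), the nozzle tip at (298,338) and the nested tile at (278,325). The station is lined up with the picture. The sealer is above and the jacket to the right.

```bash
python3 - <<'E'
from h import *
a=np.load('pose1.npy'); p=(a[:,0],a[:,1:])
s=1.5625
pts=dict(trigtip=(376,252,.05),trigL=(370,285,.05),trigRoot=(376,312,.05),gripLmid=(403,275,.050),gripRmid=(437.5,275,.050),gripend_l=(373,215,.056),gripend_r=(452,215,.056),blackfront=(412,232,.05),blackend=(412,202,.056),
 noz=(298,338,.042),stick=(497,338,.042),barrelL=(327,335,.042),barrelR=(449,337,.042),plTL=(247,229,.012),plTR=(473,231,.012),jacket=(515,335,.1),sealer=(280,185,.06))
yaw=p[1]; Rz=R.from_euler('z',R.from_matrix(p[1]).as_euler('xyz')[2]-np.pi/2).as_matrix()
o=None
for k,(x,y,z) in pts.items():
    w=atz('wrist',(x/s,y/s),z,p); 
    print(k,np.round(w,3),'tcp-rel st axes',np.round((w-p[0])@Rz,3)[:2])
E
```

```text
trigtip [ 0.479 -0.249  0.05 ] tcp-rel st axes [-0.015  0.003]
trigL [ 0.468 -0.276  0.05 ] tcp-rel st axes [-0.02  -0.025]
trigRoot [ 0.467 -0.3    0.05 ] tcp-rel st axes [-0.015 -0.049]
gripLmid [ 0.497 -0.273  0.05 ] tcp-rel st axes [ 0.008 -0.016]
gripRmid [ 0.525 -0.28   0.05 ] tcp-rel st axes [ 0.037 -0.016]
gripend_l [ 0.484 -0.218  0.056] tcp-rel st axes [-0.017  0.035]
gripend_r [ 0.547 -0.232  0.056] tcp-rel st axes [0.047 0.035]
blackfront [ 0.512 -0.239  0.05 ] tcp-rel st axes [0.015 0.02 ]
blackend [ 0.517 -0.215  0.056] tcp-rel st axes [0.015 0.045]
noz [ 0.392 -0.311  0.042] tcp-rel st axes [-0.086 -0.076]
stick [ 0.567 -0.35   0.042] tcp-rel st axes [ 0.093 -0.076]
barrelL [ 0.419 -0.314  0.042] tcp-rel st axes [-0.06  -0.073]
barrelR [ 0.525 -0.339  0.042] tcp-rel st axes [ 0.049 -0.075]
plTL [ 0.365 -0.208  0.012] tcp-rel st axes [-0.135  0.019]
plTR [ 0.567 -0.255  0.012] tcp-rel st axes [0.072 0.017]
jacket [ 0.573 -0.327  0.1  ] tcp-rel st axes [ 0.093 -0.053]
sealer [ 0.417 -0.178  0.06 ] tcp-rel st axes [-0.091  0.059]
```

```bash
python3 - <<'E'
from h import *
a=np.load('pose1.npy'); p=(a[:,0],a[:,1:]); s=1.5625
Rz=R.from_euler('z',R.from_matrix(p[1]).as_euler('xyz')[2]-np.pi/2).as_matrix()
c=lambda x,y:(x/3+170-1/3,y/3+120-1/3)
for z in (.02,.06,.1,.15,.2):
    f=lambda w:np.round((w-p[0])@Rz,3)[:2]
    print(z,'wrist',[f(atz('wrist',(x/s,y/s),z,p)) for x,y in ((460,420),(515,335),(555,305),(675,265),(700,235))],'top',[f(atz('top',c(*q),z)) for q in ((760,160),(740,150),(690,85),(637,18))])
E
```

```text
0.02 wrist [array([ 0.066, -0.17 ]), array([ 0.115, -0.081]), array([ 0.151, -0.051]), array([ 0.263, -0.013]), array([0.284, 0.016])] top [array([ 0.063, -0.178]), array([ 0.068, -0.159]), array([ 0.118, -0.102]), array([ 0.17 , -0.043])]
0.06 wrist [array([ 0.06 , -0.148]), array([ 0.104, -0.067]), array([ 0.137, -0.04 ]), array([ 0.238, -0.005]), array([0.257, 0.021])] top [array([ 0.053, -0.165]), array([ 0.058, -0.146]), array([ 0.107, -0.091]), array([ 0.156, -0.033])]
0.1 wrist [array([ 0.054, -0.125]), array([ 0.093, -0.053]), array([ 0.123, -0.029]), array([0.214, 0.002]), array([0.231, 0.026])] top [array([ 0.044, -0.151]), array([ 0.049, -0.133]), array([ 0.095, -0.08 ]), array([ 0.143, -0.024])]
0.15 wrist [array([ 0.046, -0.097]), array([ 0.08 , -0.035]), array([ 0.105, -0.015]), array([0.183, 0.012]), array([0.197, 0.032])] top [array([ 0.032, -0.134]), array([ 0.036, -0.116]), array([ 0.081, -0.066]), array([ 0.127, -0.013])]
0.2 wrist [array([ 0.038, -0.069]), array([ 0.067, -0.018]), array([ 0.087, -0.001]), array([0.152, 0.022]), array([0.164, 0.038])] top [array([ 0.019, -0.117]), array([ 0.024, -0.1  ]), array([ 0.066, -0.052]), array([ 0.11 , -0.002])]
```

servo_tool --pt "-0.15 0.13 0.95 0 0 0 94" --pt "-0.15 0.13 0.95 0 0 0 94" --pt "-0.15 0.13 0.95 0 0 0 94" --pt "-0.15 0.13 0.95 0 0 0 94"

```text
time: 4.43
tool_pos: [0.4996, -0.2734, 0.1819]
ee_rot: [-3.132, -0.004, 1.354]
wrist_force: [0.8, 0.6, -0.2]
width: 0.0938
finger_force: 0.0
```

servo_tool --pt "0 0 0.4 0 0 0 94" --pt "0 0 0.5 0 0 0 94" --pt "0 0 0.5 0 0 0 94" --pt "0 0 0.5 0 0 0 94"

```text
time: 4.77
tool_pos: [0.5018, -0.2756, 0.1386]
ee_rot: [3.141, -0.0, 1.351]
wrist_force: [0.1, 0.4, 1.1]
width: 0.094
finger_force: 0.0
```

```bash
python3 - <<'E'
from h import *
p=pose(); print(p[0])
im=robot.snapshot('wrist'); np.save('pose2.npy',np.c_[p[0],p[1]])
save('w2',cv2.resize(im,(800,600),interpolation=3))
E
```

```text
[ 0.50181129 -0.27562601  0.13862064]
```

View pics/w2.png

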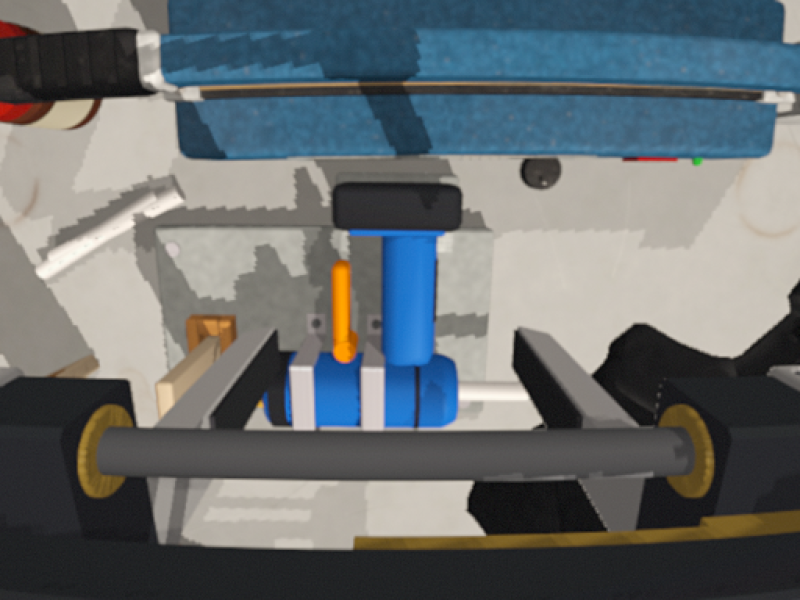

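The view from lower down shows the trigger at columns 333–352 with its tip at row 262, the grip at columns 384–436, and the black butt's front at row 233. The jacket and sealer are clear.

```bash
python3 - <<'E'
from h import *
a=np.load('pose2.npy'); p=(a[:,0],a[:,1:]); s=1.5625
Rz=R.from_euler('z',R.from_matrix(p[1]).as_euler('xyz')[2]-np.pi/2).as_matrix()
for k,(x,y,z) in dict(trigL=(332,290,.045),trigtip=(341,262,.048),gripL=(384,290,.046),gripR=(435.5,290,.046),black=(400,233,.05),barrelT=(380,425,.05),tile=(187,375,.087)).items():
    w=atz('wrist',(x/s,y/s),z,p); print(k,np.round(w,3),np.round((w-p[0])@Rz,4)[:2])
E
```

```text
trigL [ 0.47  -0.263  0.045] [-0.034   0.0051]
trigtip [ 0.479 -0.249  0.048] [-0.0282  0.0214]
gripL [ 0.498 -0.269  0.046] [-0.0052  0.0053]
gripR [ 0.526 -0.275  0.046] [0.0232 0.0053]
black [ 0.513 -0.24   0.05 ] [0.0035 0.0373]
barrelT [ 0.478 -0.347  0.05 ] [-0.0079 -0.0753]
tile [ 0.397 -0.281  0.087] [-0.1014 -0.0277]
```

servo_tool --pt "0.02 -0.01 0.3 0 0 0 94" --pt "0.02 -0.01 0.6 0 0 0 94" --pt "0.02 -0.01 0.85 0 0 0 94" --pt "0.02 -0.01 0.985 0 0 0 94" --pt "0.02 -0.01 0.985 0 0 0 94" --pt "0.02 -0.01 0.985 0 0 0 94"

```text
time: 5.32
tool_pos: [0.5018, -0.2744, 0.0406]
ee_rot: [3.14, 0.001, 1.35]
wrist_force: [0.5, -0.2, -0.3]
width: 0.0943
finger_force: 0.0
```

servo_tool --pt "0 0 0 0 0 0 65" --pt "0 0 0 0 0 0 60" --pt "0 0 0 0 0 0 55" --pt "0 0 0 0 0 0 50" --pt "0 0 0 0 0 0 46" --pt "0 0 0 0 0 0 44" --pt "0 0 0 0 0 0 44" --pt "0 0 0 0 0 0 44" --pt "0 0 0 0 0 0 44" --pt "0 0 0 0 0 0 44" --pt "0 0 0 0 0 0 44"

```text
time: 6.23
tool_pos: [0.4994, -0.2731, 0.0392]
ee_rot: [-3.138, -0.001, 1.349]
wrist_force: [-5.0, 2.8, 6.2]
width: 0.0494
finger_force: 30.0
```

servo_tool --pt "0 -0.02 0 0 0 0 40" --pt "0 -0.02 0 0 0 0 40" --pt "0 -0.02 0 0 0 0 40" --pt "0 -0.02 0 0 0 0 40" --pt "0 -0.02 0 0 0 0 40" --pt "0 -0.02 0 0 0 0 40"

```text
time: 6.73
tool_pos: [0.4993, -0.2731, 0.0391]
ee_rot: [3.141, -0.001, 1.35]
wrist_force: [2.5, 3.5, 3.4]
width: 0.0493
finger_force: 30.4
```

```bash
python3 - <<'E'
from h import *
p=pose(); print(p[0], robot.get_obs()['width'])
im=robot.snapshot('wrist')
save('w3',cv2.resize(im[60:300,130:400],(675,600),interpolation=3))
E
```

```text
[ 0.49932512 -0.27306627  0.0390638 ] 0.04931860450211512
```

View pics/w3.png

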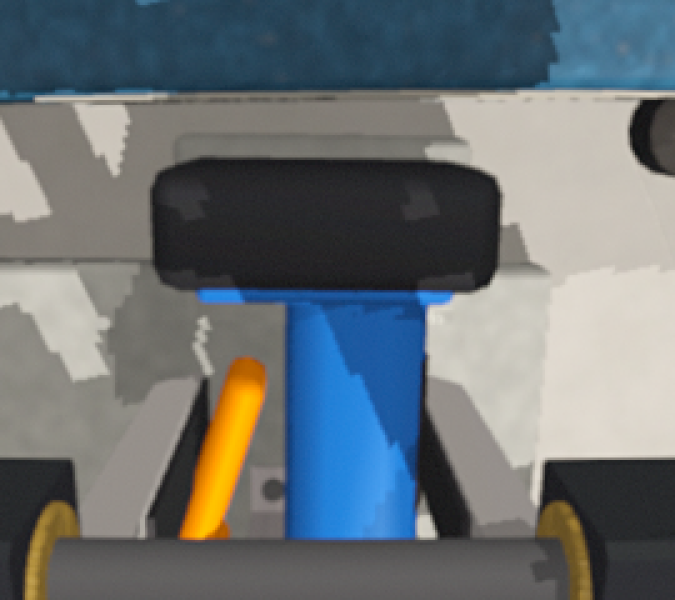

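The trigger is swung to about 0.3 rad between the pads (at (225,450)) and the width is steady, so it is fully squeezed. Next I release it and go up.

servo_tool --pt "0 0.02 0 0 0 0 94" --pt "0 0.02 0 0 0 0 94" --pt "0 0.02 0 0 0 0 94" --pt "0 0.02 0 0 0 0 94" --pt "0 0.02 0 0 0 0 94" --pt "0 0.02 0 0 0 0 94" --pt "0 0.02 0 0 0 0 94" --pt "0 0.02 0 0 0 0 94"

```text
time: 7.45
tool_pos: [0.5011, -0.2742, 0.0389]
ee_rot: [3.141, 0.0, 1.35]
wrist_force: [1.0, -1.1, -0.5]
width: 0.0934
finger_force: 0.0
```

servo_tool --pt "0 0 -0.3 0 0 0 94" --pt "0 0 -0.6 0 0 0 94" --pt "0 0 -1 0 0 0 94" --pt "0 0 -1 0 0 0 94"

```text
time: 7.78
tool_pos: [0.5049, -0.2766, 0.1483]
ee_rot: [3.127, 0.006, 1.35]
wrist_force: [1.1, -1.3, 0.6]
width: 0.0941
finger_force: 0.0
```

servo_tool --pt "-0.1 -0.2 -0.4 0 0 0 94" --pt "-0.3 -0.5 -0.8 0 0 0 94" --pt "-0.6 -0.9 -1 0 0 0 94" --pt "-0.6 -1 -1 0 0 -0.1 94" --pt "-0.6 -1 -1 0 0 -0.1 94"

```text
time: 8.2
tool_pos: [0.3875, -0.3133, 0.2439]
ee_rot: [3.137, 0.007, 1.507]
wrist_force: [0.4, -1.1, 0.5]
width: 0.094
finger_force: 0.0
```

servo_tool --pt "0 -0.1 0 0 0 -0.9 94" --pt "0 -0.1 0 0 0 -0.9 94" --pt "0 -0.1 0 0 0 -0.9 94" --pt "0 -0.1 0 0 0 -0.9 94" --pt "0 -0.1 0 0 0 -0.9 94" --pt "0 -0.1 0 0 0 -0.9 94" --pt "0 -0.1 0 0 0 -0.9 94" --pt "0 -0.1 0 0 0 -0.9 94" --pt "0 -0.1 0 0 0 -0.9 94" --pt "0 -0.1 0 0 0 -0.9 94" --pt "0 -0.1 0 0 0 -0.9 94" --pt "0 -0.1 0 0 0 -0.9 94"

```text
time: 9.2
tool_pos: [0.3803, -0.3102, 0.239]
ee_rot: [-3.141, 0.001, 2.925]
wrist_force: [-0.4, 0.2, -0.1]
width: 0.094
finger_force: 0.0
```

```bash
python3 - <<'E'
from h import *
p=pose(); print(p[0], R.from_matrix(p[1]).as_euler('xyz'),robot.get_obs()['joint_positions'])
im=robot.snapshot('wrist'); np.save('pose4.npy',np.c_[p[0],p[1]])
print([(r['conf'],np.round(r['extent'])) for r in robot.find_in('tile','wrist')])
save('w4',cv2.resize(im,(800,600),interpolation=3))
E
```

```text
[ 0.38034009 -0.31015513  0.23895791] [-3.14101839e+00  6.43226888e-04  2.92543640e+00] [-7.99602463e-01 -4.86444464e-02  1.47650365e+00 -1.26178534e-04
  1.71288027e+00 -2.15426028e+00]
[(0.93, array([258., 168.,  43.,  20.])), (0.61, array([244.,  52.,  36.,  77.]))]
```

View pics/w4.png

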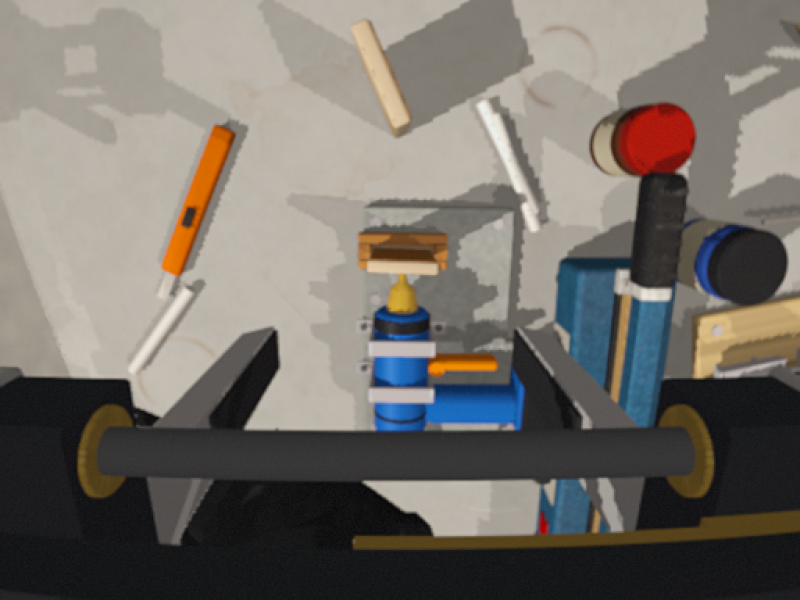

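The tile's top edge is the light strip at columns 367–438, rows 262–273, with its brown front just above. The trigger is back at rest at (465,363). The larger look-alike is at (382,77).

```bash
python3 - <<'E'
from h import *
a=np.load('pose4.npy'); p=(a[:,0],a[:,1:]); s=1.5625
for k,(x,y,z) in dict(tl=(367,262,.087),tr=(438,262,.087),bl=(367,273,.087),br=(438,273,.087),c=(402.5,267.5,.087),noz=(402,275,.042),ornest=(359,233,.024),nestr=(447,233,.024)).items():
    w=atz('wrist',(x/s,y/s),z,p); print(k,np.round(w,3),'tool',np.round((w-p[0])@p[1],4))
E
```

```text
tl [ 0.368 -0.327  0.087] tool [ 0.009  -0.0188  0.152 ]
tr [ 0.378 -0.28   0.087] tool [0.0091 0.0288 0.1519]
bl [ 0.375 -0.328  0.087] tool [ 0.0015 -0.0189  0.152 ]
br [ 0.385 -0.282  0.087] tool [0.0015 0.029  0.1519]
c [ 0.376 -0.304  0.087] tool [0.0053 0.005  0.152 ]
noz [ 0.391 -0.307  0.042] tool [-0.0096  0.0054  0.197 ]
ornest [ 0.354 -0.334  0.024] tool [ 0.0206 -0.0285  0.215 ]
nestr [ 0.369 -0.265  0.024] tool [0.0207 0.0413 0.2149]
```

servo_tool --pt "0.05 0.05 0.3 0 0 0 94" --pt "0.05 0.05 0.6 0 0 0 94" --pt "0.05 0.05 0.9 0 0 0 94" --pt "0.05 0.05 0.9 0 0 0 94"

```text
time: 9.63
tool_pos: [0.3735, -0.3009, 0.1423]
ee_rot: [3.135, -0.01, 2.919]
wrist_force: [-0.9, 0.2, -1.1]
width: 0.0939
finger_force: 0.0
```

servo_tool --pt "0 0 0.3 0 0 0 94" --pt "0 0 0.6 0 0 0 94" --pt "0 0 0.82 0 0 0 94" --pt "0 0 0.82 0 0 0 94" --pt "0 0 0.82 0 0 0 94"

```text
time: 10.05
tool_pos: [0.3765, -0.304, 0.0675]
ee_rot: [3.141, -0.001, 2.92]
wrist_force: [-0.2, 0.5, 0.1]
width: 0.0939
finger_force: 0.0
```

```bash
python3 - <<'E'
from h import *
p=pose(); print(p[0], R.from_matrix(p[1]).as_euler('xyz'))
im=robot.snapshot('wrist')
save('w5',cv2.resize(im[80:300,130:400],(736,600),interpolation=3))
E
```

```text
[ 0.37649174 -0.30400281  0.06747745] [ 3.14111826e+00 -6.79289585e-04  2.91996650e+00]
```

View pics/w5.png

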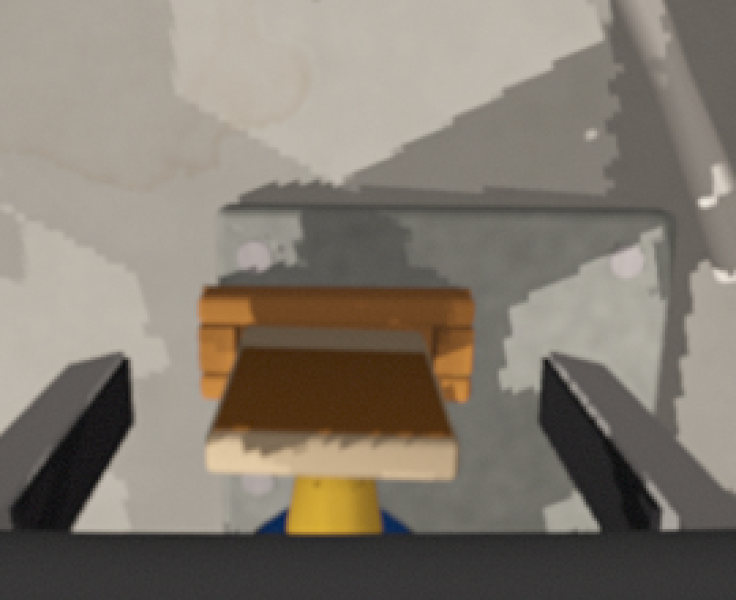

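The tile sits centred between the open fingers (columns 208–458, fingers at 130 and 543), with its bare foot down in the nest. I close the fingers and lift.

servo_tool --pt "0 0 0 0 0 0 60" --pt "0 0 0 0 0 0 52" --pt "0 0 0 0 0 0 48" --pt "0 0 0 0 0 0 44" --pt "0 0 0 0 0 0 42" --pt "0 0 0 0 0 0 42" --pt "0 0 0 0 0 0 42" --pt "0 0 0 0 0 0 42"

```text
time: 10.77
tool_pos: [0.3764, -0.3039, 0.067]
ee_rot: [3.142, 0.0, 2.921]
wrist_force: [0.9, -0.3, -0.2]
width: 0.0478
finger_force: 30.0
```

servo_tool --pt "0 0 -0.1 0 0 0 42" --pt "0 0 -0.25 0 0 0 42" --pt "0 0 -0.5 0 0 0 42" --pt "0 0 -0.75 0 0 0 42" --pt "0 0 -0.95 0 0 0 42" --pt "0 0 -1 0 0 0 42"

```text
time: 11.27
tool_pos: [0.3779, -0.3055, 0.1718]
ee_rot: [-3.137, 0.007, 2.921]
wrist_force: [-0.2, -1.1, -0.0]
width: 0.0478
finger_force: 30.0
```

servo_tool --pt "0 0 -0.4 0 0 0.9 42" --pt "0 0.05 -0.8 0 0 0.9 42" --pt "0 0.15 -0.8 0 0 0.9 42" --pt "0 0.25 -0.8 0 0 0.9 42" --pt "0 0.35 -0.8 0 0 0.9 42" --pt "0 0.45 -0.8 0 0 0.9 42" --pt "0 0.55 -0.8 0 0 0.9 42" --pt "0 0.65 -0.8 0 0 0.9 42" --pt "0 0.75 -0.8 0 0 0.9 42" --pt "0 0.85 -0.8 0 0 0.9 42" --pt "0 0.95 -0.8 0 0 0.9 42" --pt "0 1 -0.8 0 0 0.9 42"

```text
time: 12.27
tool_pos: [0.3983, -0.2052, 0.2462]
ee_rot: [-3.141, -0.001, 1.503]
wrist_force: [1.1, -0.3, 1.2]
width: 0.0474
finger_force: 30.0
```

servo_tool --pt "0.1 0.1 0 0 0 0.9 42" --pt "0.2 0.1 0 0 0 0.9 42" --pt "0.3 0.1 0 0 0 0.9 42" --pt "0.4 0.1 0 0 0 0.9 42" --pt "0.5 0.1 0 0 0 0.9 42" --pt "0.6 0.1 0 0 0 0.9 42" --pt "0.7 0.1 0 0 0 0.9 42" --pt "0.8 0.1 0 0 0 0.9 42" --pt "0.9 0.1 0 0 0 0.9 42" --pt "0.9 0.1 0 0 0 0.9 42" --pt "0.9 0.1 0 0 0 0.9 42" --pt "0.9 0.1 0 0 0 0.9 42"

```text
time: 13.27
tool_pos: [0.4138, -0.1168, 0.2462]
ee_rot: [-3.141, 0.001, 0.089]
wrist_force: [0.1, 0.8, -0.3]
width: 0.0477
finger_force: 30.0
```

servo_tool --pt "0.1 -0.3 0 0 0 0.078 42" --pt "0.22 -0.6 0 0 0 0.078 42" --pt "0.22 -0.87 0 0 0 0.078 42" --pt "0.22 -0.87 0 0 0 0.078 42" --pt "0.22 -0.87 0 0 0 0.078 42"

```text
time: 13.68
tool_pos: [0.4276, -0.0276, 0.2464]
ee_rot: [3.141, 0.001, -0.027]
wrist_force: [0.5, -0.3, -0.1]
width: 0.0477
finger_force: 30.0
```

```bash
python3 - <<'E'
from h import *
p=pose(); print(p[0], R.from_matrix(p[1]).as_euler('xyz'), robot.get_obs()['width'],robot.get_obs()['time'])
im=robot.snapshot('wrist'); np.save('pose6.npy',np.c_[p[0],p[1]])
for t in ['open_place','board','tile']: print(t,[(round(r['conf'],2),np.round(r['extent'],1)) for r in robot.find_in(t,'wrist')])
save('w6',cv2.resize(im,(800,600),interpolation=3))
E
```

```text
[ 0.42760498 -0.02763907  0.24641825] [ 3.14139777e+00  9.86647728e-04 -2.65988855e-02] 0.047678222723765415 13.6833
open_place [(0.63, array([252.1,  70.5,  51.6,  17. ])), (0.21, array([444.9, 135.3, 133.1, 173.6]))]
board [(0.64, array([172.9,  71.2, 225.1,  86.7]))]
tile [(0.76, array([462.4, 316.2,  16.3,  26.7])), (0.68, array([253.4, 228.5,  90.9,  54.8]))]
```

View pics/w6.png

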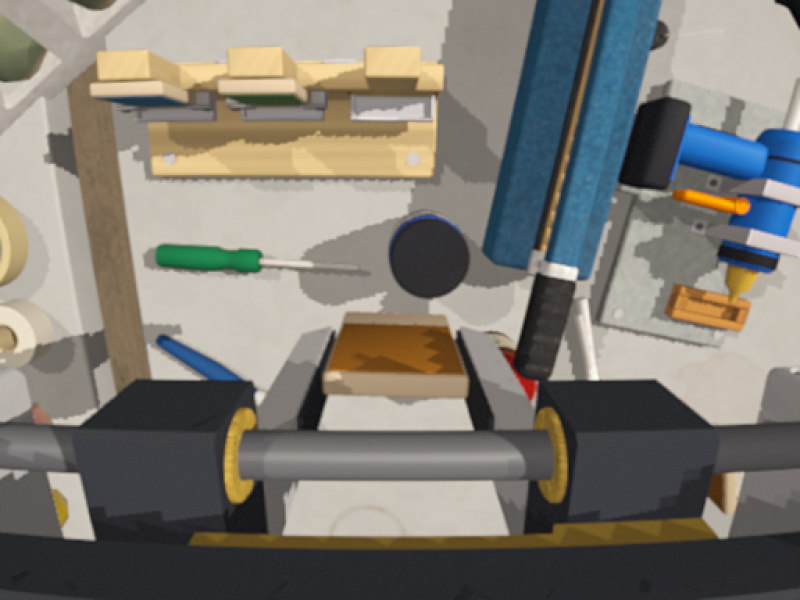

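The view shows the empty shoe at columns 350–434, rows 94–121, its slat top at (392,62), the board's foot front edge at row 177, and the tile in the fingers at (397,360). The half turn has put its glaze towards the board, so I must turn it back before placing. The edges can be measured here.

```bash
python3 - <<'E'
from h import *
im=robot.snapshot('wrist'); g=im.astype(int); np.save('im6.npy',im)
print('col251',[(r,*g[r,247:256].mean(0).astype(int)) for r in range(26,84)])
print('row72',[(c,g[70:74,c].mean().astype(int)) for c in range(215,286)])
print('slat row36',[(c,g[34:38,c].mean().astype(int)) for c in range(225,280)])
print('col200',[(r,g[r,190:230].mean().astype(int)) for r in range(100,122)])
E
```

```text
col251 [(26, np.int64(202), np.int64(195), np.int64(184)), (27, np.int64(202), np.int64(195), np.int64(185)), (28, np.int64(202), np.int64(196), np.int64(186)), (29, np.int64(202), np.int64(194), np.int64(184)), (30, np.int64(215), np.int64(196), np.int64(167)), (31, np.int64(238), np.int64(209), np.int64(155)), (32, np.int64(245), np.int64(214), np.int64(154)), (33, np.int64(244), np.int64(214), np.int64(155)), (34, np.int64(243), np.int64(214), np.int64(154)), (35, np.int64(243), np.int64(214), np.int64(154)), (36, np.int64(243), np.int64(213), np.int64(154)), (37, np.int64(243), np.int64(213), np.int64(154)), (38, np.int64(243), np.int64(213), np.int64(154)), (39, np.int64(242), np.int64(213), np.int64(154)), (40, np.int64(242), np.int64(213), np.int64(154)), (41, np.int64(242), np.int64(212), np.int64(153)), (42, np.int64(242), np.int64(212), np.int64(153)), (43, np.int64(242), np.int64(212), np.int64(153)), (44, np.int64(242), np.int64(212), np.int64(152)), (45, np.int64(241), np.int64(212), np.int64(152)), (46, np.int64(242), np.int64(213), np.int64(153)), (47, np.int64(243), n
[... 4417 characters left out ...]
t64(196)), (271, np.int64(195)), (272, np.int64(195)), (273, np.int64(196)), (274, np.int64(196)), (275, np.int64(196)), (276, np.int64(196)), (277, np.int64(196)), (278, np.int64(197)), (279, np.int64(186))]
col200 [(100, np.int64(174)), (101, np.int64(176)), (102, np.int64(179)), (103, np.int64(181)), (104, np.int64(183)), (105, np.int64(184)), (106, np.int64(183)), (107, np.int64(183)), (108, np.int64(183)), (109, np.int64(185)), (110, np.int64(187)), (111, np.int64(181)), (112, np.int64(160)), (113, np.int64(124)), (114, np.int64(108)), (115, np.int64(128)), (116, np.int64(161)), (117, np.int64(179)), (118, np.int64(186)), (119, np.int64(190)), (120, np.int64(191)), (121, np.int64(192))]
```

```bash
python3 - <<'E'
from h import *
a=np.load('pose6.npy'); p=(a[:,0],a[:,1:])
for k,(x,y,z) in dict(slatfront=(251,49.4,.106),slatback=(251,30,.106),floorback=(251,61.7,.032),lipout=(251,76.8,.040),slatL=(229.8,36,.106),slatR=(266.3,36,.106),shoeL=(222.3,72,.038),shoeR=(277,72,.038),footmid=(210,112.5,.012),footL=(98,111,.012),footR=(276,112,.012)).items():
    print(k,np.round(atz('wrist',(x,y),z,p),4))
# board yaw from foot front edge
im=np.load('im6.npy').astype(float).mean(2)
E1=[]
for c in list(range(105,240,5)):
    col=cv2.GaussianBlur(im[:,c-2:c+3].mean(1).reshape(-1,1),(1,5),0)[:,0]; r=100+np.argmin(np.diff(col)[100:118])+.5
    E1.append(atz('wrist',(c,r),.012,p)[:2])
E1=np.array(E1); f=np.polyfit(E1[:,1],E1[:,0],1); print('foot fit x=',f, 'resid',np.std(E1[:,0]-np.polyval(f,E1[:,1])))
print('tile top corners', [np.round((atz('wrist',(x/1.5625,y/1.5625),p[0][2]+.02,p)-p[0])@p[1],4) for x,y in ((324,371),(468,371),(324,395),(468,395))])
E
```

```text
slatfront [ 0.5528 -0.0294  0.106 ]
slatback [ 0.57   -0.0299  0.106 ]
floorback [ 0.5526 -0.0289  0.032 ]
lipout [ 0.5347 -0.0284  0.04  ]
slatL [ 0.5653 -0.0101  0.106 ]
slatR [ 0.5644 -0.0439  0.106 ]
shoeL [0.5413 0.0047 0.038 ]
shoeR [ 0.5396 -0.0587  0.038 ]
footmid [0.4954 0.0251 0.012 ]
footL [0.5029 0.1711 0.012 ]
footR [ 0.4937 -0.0589  0.012 ]
foot fit x= [0.03630522 0.49448289] resid 0.00011170067165586
tile top corners [array([ 0.0075, -0.0224, -0.02  ]), array([ 0.0076,  0.0239, -0.02  ]), array([-0.001 , -0.0227, -0.02  ]), array([-0.0009,  0.0242, -0.02  ])]
```

servo_tool --pt "0 0 0 0 0 -0.9 42" --pt "0 0 0 0 0 -0.9 42" --pt "0 0 0 0 0 -0.9 42" --pt "0 0 0 0 0 -0.9 42" --pt "0 0 0 0 0 -0.9 42" --pt "0 0 0 0 0 -0.9 42" --pt "0 0 0 0 0 -0.9 42" --pt "0 0 0 0 0 -0.9 42" --pt "0 0 0 0 0 -0.9 42" --pt "0 0 0 0 0 -0.9 42" --pt "0 0 0 0 0 -0.9 42" --pt "0 0 0 0 0 -0.9 42"

```text
time: 14.93
tool_pos: [0.4279, -0.0294, 0.2469]
ee_rot: [-3.141, 0.0, 1.387]
wrist_force: [-0.2, -0.7, 0.5]
width: 0.0475
finger_force: 30.0
```

servo_tool --pt "0 0 0 0 0 -0.9 42" --pt "0 0 0 0 0 -0.9 42" --pt "0 0 0 0 0 -0.9 42" --pt "0 0 0 0 0 -0.9 42" --pt "0 0 0 0 0 -0.9 42" --pt "0 0 0 0 0 -0.9 42" --pt "0 0 0 0 0 -0.9 42" --pt "0 0 0 0 0 -0.9 42" --pt "0 0 0 0 0 -0.9 42" --pt "0 0 0 0 0 -0.9 42" --pt "0 0 0 0 0 -0.9 42" --pt "0 0 0 0 0 -0.9 42"

```text
time: 15.93
tool_pos: [0.4279, -0.0295, 0.2469]
ee_rot: [-3.142, -0.0, 2.801]
wrist_force: [0.6, -0.4, 0.1]
width: 0.0477
finger_force: 30.0
```

servo_tool --pt "0 0 0 0 0 -0.194 42" --pt "0 0 0 0 0 -0.194 42" --pt "0 0 0 0 0 -0.194 42" --pt "0 0 0 0 0 -0.194 42" --pt "0 0 0 0 0 -0.194 42"

```text
time: 16.35
tool_pos: [0.4279, -0.0292, 0.2469]
ee_rot: [3.142, -0.0, 3.1]
wrist_force: [0.9, 0.3, -1.1]
width: 0.0477
finger_force: 30.0
```

servo_tool --pt "-0.3 0.04 0 0 0 0 42" --pt "-0.6 0.04 0 0 0 0 42" --pt "-0.9 0.04 0 0 0 0 42" --pt "-1 0.04 0.1 0 0 0 42" --pt "-1 0.04 0.3 0 0 0 42" --pt "-1 0.04 0.6 0 0 0 42" --pt "-1 0.04 0.9 0 0 0 42" --pt "-1 0.04 0.9 0 0 0 42" --pt "-1 0.04 0.9 0 0 0 42"

```text
time: 17.1
tool_pos: [0.5261, -0.0284, 0.1548]
ee_rot: [3.141, -0.006, 3.102]
wrist_force: [-0.6, -0.0, -0.5]
width: 0.0481
finger_force: 30.0
```

servo_tool --pt "-0.1 0.01 0.1 0 0 0 42" --pt "-0.2 0.02 0.2 0 0 0 42" --pt "-0.2 0.02 0.38 0 0 0 42" --pt "-0.2 0.02 0.38 0 0 0 42" --pt "-0.2 0.02 0.38 0 0 0 42"

```text
time: 17.52
tool_pos: [0.5486, -0.0273, 0.1204]
ee_rot: [-3.142, 0.002, 3.102]
wrist_force: [-0.3, 1.3, -0.2]
width: 0.0479
finger_force: 30.0
```

```bash
python3 - <<'E'
from h import *
p=pose(); print(p[0], R.from_matrix(p[1]).as_euler('xyz'))
im=robot.snapshot('wrist'); np.save('pose7.npy',np.c_[p[0],p[1]])
save('w7',cv2.resize(im[60:300,100:420],(800,600),interpolation=3))
E
```

```text
[ 0.54859279 -0.02734306  0.12039486] [-3.14158443e+00  1.66766125e-03  3.10228943e+00]
```

View pics/w7.png

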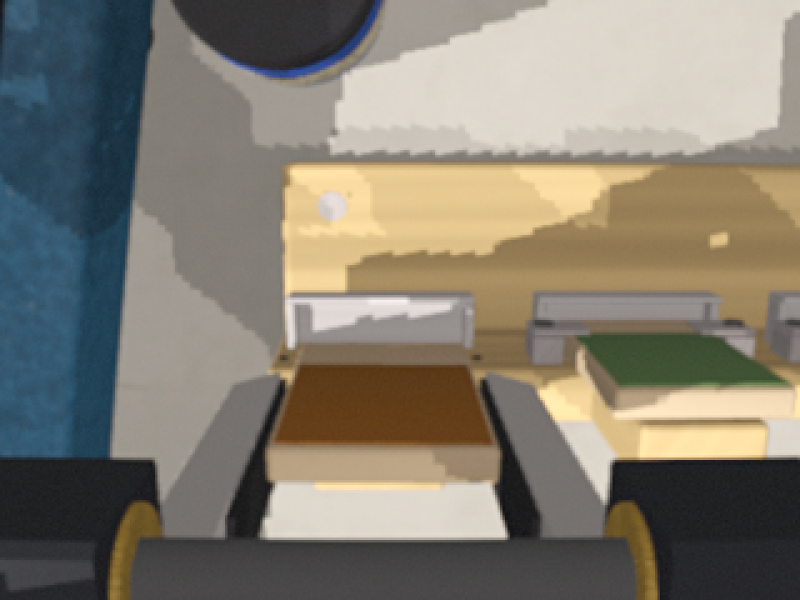

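The glaze faces me with the bare foot down. The tile (columns 268–498, centre 383) is centred on the shoe (295–470, centre 382) and the slat (centre 379). I back off 3 mm and lower it into the channel.

servo_tool --pt "0.03 0 0 0 0 -0.003 42" --pt "0.03 0 0.1 0 0 -0.003 42" --pt "0.03 0 0.18 0 0 -0.003 42" --pt "0.03 0 0.24 0 0 -0.003 42" --pt "0.03 0 0.24 0 0 -0.003 42" --pt "0.03 0 0.24 0 0 -0.003 42"

```text
time: 18.07
tool_pos: [0.5445, -0.027, 0.094]
ee_rot: [3.141, -0.002, 3.107]
wrist_force: [-0.4, -1.0, -0.9]
width: 0.0476
finger_force: 30.0
```

servo_tool --pt "-0.01 0 0.02 0 0 0 42" --pt "-0.01 0 0.04 0 0 0 42" --pt "-0.01 0 0.06 0 0 0 42" --pt "-0.01 0 0.075 0 0 0 42" --pt "-0.01 0 0.085 0 0 0 42" --pt "-0.01 0 0.085 0 0 0 42" --pt "-0.01 0 0.085 0 0 0 42"

```text
time: 18.65
tool_pos: [0.546, -0.0271, 0.0864]
ee_rot: [3.141, -0.0, 3.107]
wrist_force: [0.7, 0.1, 0.4]
width: 0.0474
finger_force: 30.0
```

servo_tool --pt "0 0 0.01 0 0 0 42" --pt "0 0 0.02 0 0 0 42" --pt "0 0 0.02 0 0 0 42" --pt "0 0 0.02 0 0 0 42"

```text
time: 18.98
tool_pos: [0.546, -0.0271, 0.0844]
ee_rot: [3.141, -0.0, 3.107]
wrist_force: [0.5, -0.2, -0.1]
width: 0.048
finger_force: 30.0
```

servo_tool --pt "-0.01 0 0 0 0 0 42" --pt "-0.02 0 0 0 0 0 42" --pt "-0.03 0 0 0 0 0 42" --pt "-0.03 0 0 0 0 0 42" --pt "-0.03 0 0 0 0 0 42"

```text
time: 19.4
tool_pos: [0.5492, -0.0272, 0.0845]
ee_rot: [3.142, 0.0, 3.107]
wrist_force: [0.6, -0.2, -0.9]
width: 0.0477
finger_force: 30.0
```

servo_tool --pt "-0.005 0 0 0 0 0 42" --pt "-0.01 0 0 0 0 0 42" --pt "-0.01 0 0 0 0 0 42" --pt "-0.01 0 0 0 0 0 42"

```text
time: 19.73
tool_pos: [0.5496, -0.0272, 0.0844]
ee_rot: [3.141, -0.001, 3.107]
wrist_force: [-2.6, -0.4, 1.0]
width: 0.0479
finger_force: 30.0
```

servo_tool --pt "-0.005 0 0 0 0 0 42" --pt "-0.01 0 0 0 0 0 42" --pt "-0.01 0 0 0 0 0 42" --pt "-0.01 0 0 0 0 0 42"

```text
time: 20.07
tool_pos: [0.5496, -0.0272, 0.0844]
ee_rot: [3.142, -0.004, 3.108]
wrist_force: [-6.7, -0.1, 2.8]
width: 0.0479
finger_force: 30.0
```

servo_tool --pt "-0.004 0 0 0 0 0 42" --pt "-0.007 0 0 0 0 0 42" --pt "-0.007 0 0 0 0 0 42" --pt "-0.007 0 0 0 0 0 42" --pt "-0.007 0 0 0 0 0 42"

```text
time: 20.48
tool_pos: [0.5496, -0.0272, 0.0844]
ee_rot: [3.142, -0.005, 3.108]
wrist_force: [-8.0, 0.8, 4.3]
width: 0.0476
finger_force: 30.0
```

servo_tool --pt "0 0 0 0 0 0 42" --pt "0 0 0 0 0 0 42" --pt "0 0 0 0 0 0 42" --pt "0 0 0 0 0 0 42" --pt "0 0 0 0 0 0 42" --pt "0 0 0 0 0 0 42"

```text
time: 20.98
tool_pos: [0.5496, -0.0272, 0.0844]
ee_rot: [3.142, -0.005, 3.108]
wrist_force: [-7.8, 0.2, 4.4]
width: 0.0478
finger_force: 30.0
```

```bash
python3 - <<'E'
from h import *
F=[]
for i in range(8):
    im=robot.snapshot('wrist'); F.append(robot.get_obs()['wrist_force'])
print(np.round(F,1), np.mean(F,0), robot.get_obs()['wrist_torque']); p=pose(); print(p[0],R.from_matrix(p[1]).as_euler('xyz'),robot.get_obs()['time'])
save('w8',cv2.resize(im[100:300,150:400],(750,600),interpolation=3))
E
```

```text
[[-7.6 -0.3  4.4]
 [-7.6 -0.7  3.7]
 [-9.1  0.3  3.9]
 [-7.6  0.6  4.7]
 [-7.8  0.2  4.8]
 [-8.1  1.2  4.6]
 [-7.9 -0.9  4.5]
 [-7.9 -0.4  4.4]] [-7.96691978e+00  3.03014908e-04  4.37133772e+00] [-0.00335734  1.23115664  0.0069481 ]
[ 0.5496188  -0.02723676  0.08437523] [ 3.14154    -0.00508977  3.10749067] 21.3833
```

View pics/w8.png

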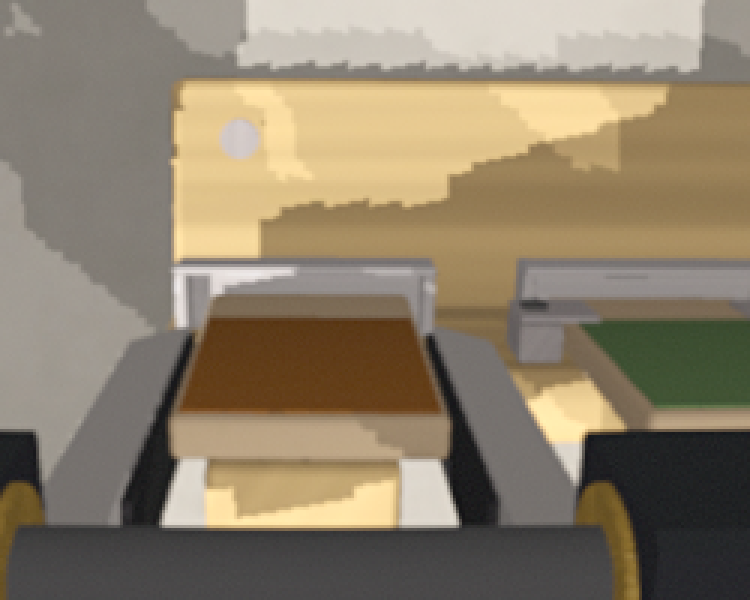

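The tile stands in the shoe, its foot between the shoe ends (columns 208–410 inside 185–430) and its top edge against the slat. The push is 8 N, so I trim it up slightly.

servo_tool --pt "-0.003 0 0 0 0 0 42" --pt "-0.005 0 0 0 0 0 42" --pt "-0.005 0 0 0 0 0 42" --pt "-0.005 0 0 0 0 0 42" --pt "-0.005 0 0 0 0 0 42" --pt "-0.005 0 0 0 0 0 42" --pt "-0.005 0 0 0 0 0 42" --pt "-0.005 0 0 0 0 0 42"

```text
time: 22.05
tool_pos: [0.5496, -0.0272, 0.0843]
ee_rot: [3.142, -0.006, 3.108]
wrist_force: [-9.4, 0.2, 5.3]
width: 0.0476
finger_force: 30.0
```

```bash
python3 - <<'E'
from bench import robot
print(robot.close_job())
E
```

```text
the job is handed in; nothing more can be done
None
```

I handed the job in with the tile standing in the empty shoe, glaze out and foot down, and the gripper still pressing it on the board at about 9.4 N. The trigger was fully squeezed and let go before the lift. The hand-in gave back no verdict.

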